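Stand the kiosk brushes handle-down in the slanted cup rack

TASK

Someone put both brushes away bristles-down in the slanted rack, which crushes the bristles. Pull each brush out, turn it end for end and put it back handle-down, right to the bottom of the cup it came from, so that its bristles stick out. Leave the file in the rack and the other things on the counter where they are.

Things in the scene. Friction and masses are not known exactly. Their poses are not given: they have to be found in the camera images.
- rack: Slanted aluminium rack, fixed, 120 x 200 mm base plate 6 mm thick, origin at the centre of its underside on the counter. Three steel cups stand in a row along its y axis, 62 mm apart, and all lean 40 degrees towards its +x axis, which points to the robot's left, give or take 25 degrees; the mouths' centres are about 81 mm above the counter. One tool in each cup, in random order.
- wire_brush: Wire brush: 190 mm long, some 70 g. Origin at mid length on its axis; z axis from the handle's butt to the bristle end. Handle 16 mm in diameter from butt to 30 mm past the origin, then a flat head 65 x 18 x 19 mm, brass bristles on one side (+x). Starts bristles-down, sagging loosely about 5 to 9 degrees lower than the cup's axis; its middle lies about 25 mm outside the mouth, before and after turning.
- round_brush: Round dusting brush: 190 mm long, some 60 g. Origin at mid length on its axis; z axis from the handle's butt to the bristle end. Handle 16 mm in diameter from butt to 35 mm past the origin, then an 18 mm steel ferrule and a tuft up to 24 mm in diameter. Starts bristles-down, sagging loosely about 5 to 9 degrees lower than the cup's axis; its middle lies about 25 mm outside the mouth, before and after turning.
- file: Round file, 190 mm long, wooden handle 18 mm in diameter and 85 mm long, dark blade 9 mm in diameter. Stands in the third cup, rightly handle-down already: leave it. Origin at mid length, z axis towards the blade's tip.
- cup0: The -y end (farthest from the robot) cup of the row. Its origin is the centre of the cup's flat inner floor; its z axis runs along the cup out of its mouth, 40 degrees from vertical; its y axis is level and runs along the row. Round steel cup, inside 30 mm in diameter and 70 mm deep, outside 36 mm.
- cup1: The middle cup of the row. Its origin is the centre of the cup's flat inner floor; its z axis runs along the cup out of its mouth, 40 degrees from vertical; its y axis is level and runs along the row. Round steel cup, inside 30 mm in diameter and 70 mm deep, outside 36 mm.
- cup2: The +y end (nearest the robot) cup of the row. Its origin is the centre of the cup's flat inner floor; its z axis runs along the cup out of its mouth, 40 degrees from vertical; its y axis is level and runs along the row. Round steel cup, inside 30 mm in diameter and 70 mm deep, outside 36 mm.
- wire_brush_butt (a point): Point on the axis of the wire brush at its handle's butt end, 95 mm from its origin.
- wire_brush_head (a point): Point on the axis of the wire brush at its bristle end, 95 mm from its origin.
- round_brush_butt (a point): Point on the axis of the round brush at its handle's butt end, 95 mm from its origin.
- round_brush_head (a point): Point on the axis of the round brush at its bristle end, 95 mm from its origin.
- turntable_foot: Chrome turntable display stand, fixed foot; its free-spinning platter is 110 mm across, with four hanging key blanks within that circle; 166 mm high in all. Origin under its centre on the counter. Stands 0.26 to 0.3 m from the rack, either beyond the leaning tools' tips or behind their cups.
- vice: Small fixed key vice, 90 x 80 mm foot, 101 mm high, a screw handle reaching 70 mm to its +y. Origin under its centre. Stands across the rack from the turntable.
- deadbolt: Loose gunmetal deadbolt, 120 x 45 mm, 35 mm high. Bystander.
- paperweight: Loose green glass paperweight, 72 mm across, 45 mm high. Bystander.
- key_tray: Loose black tray with keys, 90 x 120 mm, 22 mm high, below the leaning tools' tips. Bystander.
- lock_cylinder: Loose brass lock cylinder, 35 mm long, 31 mm high, near the tools' tips. Bystander.
- padlock: Loose steel padlock lying flat, 77 x 42 mm, 22 mm high, behind the cups. Bystander.
Things that resemble listed ones, but are neither listed nor needed, are in the scene too. Leave any orange look-alike of the rack alone. Leave any turquoise look-alike of the wire_brush alone.

How it is judged:
At the end, for the whole second after the job is handed in: Each brush stands handle-down in the cup it started in: butt within 15 mm of the cup's floor and 16 mm of its axis, bristle end more than 150 mm from the floor along the cup, its middle within 35 mm of where it was at the start, at rest (((z of wire_brush_butt in the frame of cup0 below 0.015 m and x of wire_brush_butt in the frame of cup0 between -0.016 and 0.016 m and y of wire_brush_butt in the frame of cup0 between -0.016 and 0.016 m and z of wire_brush_head in the frame of cup0 above 0.15 m) or (z of wire_brush_butt in the frame of cup1 below 0.015 m and x of wire_brush_butt in the frame of cup1 between -0.016 and 0.016 m and y of wire_brush_butt in the frame of cup1 between -0.016 and 0.016 m and z of wire_brush_head in the frame of cup1 above 0.15 m) or (z of wire_brush_butt in the frame of cup2 below 0.015 m and x of wire_brush_butt in the frame of cup2 between -0.016 and 0.016 m and y of wire_brush_butt in the frame of cup2 between -0.016 and 0.016 m and z of wire_brush_head in the frame of cup2 above 0.15 m)) and distance of each of wire_brush, round_brush from where it was at the start of the episode below 0.035 m and linear speed of each of wire_brush, round_brush below 0.02 m/s and ((z of round_brush_butt in the frame of cup0 below 0.015 m and x of round_brush_butt in the frame of cup0 between -0.016 and 0.016 m and y of round_brush_butt in the frame of cup0 between -0.016 and 0.016 m and z of round_brush_head in the frame of cup0 above 0.15 m) or (z of round_brush_butt in the frame of cup1 below 0.015 m and x of round_brush_butt in the frame of cup1 between -0.016 and 0.016 m and y of round_brush_butt in the frame of cup1 between -0.016 and 0.016 m and z of round_brush_head in the frame of cup1 above 0.15 m) or (z of round_brush_butt in the frame of cup2 below 0.015 m and x of round_brush_butt in the frame of cup2 between -0.016 and 0.016 m and y of round_brush_butt in the frame of cup2 between -0.016 and 0.016 m and z of round_brush_head in the frame of cup2 above 0.15 m))); the robot touches nothing.
It fails at once if the file is shifted by more than 25 mm (distance of file from where it was at the start of the episode above 0.025 m).
It fails at once if the deadbolt, paperweight, key tray, lock cylinder or padlock is shifted by more than 20 mm (distance of any of deadbolt, paperweight, key_tray, lock_cylinder, padlock from where it was at the start of the episode above 0.02 m).
It also fails if it takes over 70 s, if anything falls off the work surface, if the arm or the gripper's body presses on something with over 40 N, if the wrist force passes 120 N, or if a joint passes its speed limit or range.

ROBOT

A 7-joint arm with a two-finger parallel gripper is mounted at the origin on the work surface. World frame = base frame: x ahead of the robot, y to its left, z up, the work surface at z = 0. Lengths are in m, angles in rad, forces in N, time in s.
With the tool pointing down it reaches from about 0.4 to 0.9 m from the base axis. Payload 5.6 kg.
Tool frame: the origin (TCP) lies between the finger pads; the fingertips stand 11 mm ahead of it and the grasp point (between the pads) lies 8 mm behind it (ctrl.tips_ahead is the distance from the TCP to the fingertips, in m); z points along the fingers, y is the line along which they close (so a half turn about z gives the same grasp; the last joint's range is limited). The gripper opens to 92 mm and grips with 3 to 60 N. Pads are 20 mm wide; open, the fingers measure 128 mm over their backs; the gripper's body (75 mm by 189 mm) begins 69 mm behind the grasp point.
Start: joints at [-1.363, 0.468, -0.012, 1.603, 0.006, 1.071, -0.056], TCP at [0.161, 0.63, 0.226] pointing down, gripper open.
Joint ranges: [-2.53, 2.53], [-0.31, 2.02], [-1.57, 1.55], [0.28, 2.44], [-1.29, 4.43], [0.15, 1.84], [-2.92, 2.92]. Speed limits (rad/s): [2.57, 2.57, 3.14, 3.14, 3.14, 3.14, 3.14].

INTERFACE

Orientations are given as a unit quaternion [w, x, y, z].
In Python, from cell import ctrl gives the robot as it stands.
- The arm moves only by the shell command python3 -m crank 'ROWS'. ROWS is JSON, a list of rows, each a list of 7 numbers: the opening, from 0 (shut) to 1 (fully open), then the shift along the world's x, y, z as a fraction of full scale, then the turn, a rotation vector about the world's x, y, z as a fraction of full scale. A call has 1 to 5 rows; each row is the pose to reach, as a shift and turn from the pose commanded when the call began, turning the shorter way round; what a row does not reach only later rows make up. Full scale, the value 1, is 0.3 m for a shift and 360 degrees for a turn. A row lasts 1/12 s, in which the tool goes at most 41.7 mm and 7.16 degrees, less where a joint would pass 70% of its speed; a pose out of reach is approached as far as the arm can. A call with a number of a shift or a turn outside -1 to 1 is refused whole. A call with a gripper value outside its range is refused whole. The fingers move at their own pace and stop on an object; the grip force is fixed at half the most. Time passes only in rows, so rows that repeat a pose let the fingers close. It gives the time, the measured TCP pose, the force, the opening and the grip force at its end, in the units of the state.
- ctrl.read_state(): the state, without advancing time (a new reading comes with each control period).
- ctrl.camera(name): name is "scene" or "top"; returns the picture (384x512x3 uint8, red, green, blue); there is no depth.
- ctrl.camera_params(name): a dict with "mtx" (3x3 intrinsics, pixels), "k1" (the pictures are not rectified: a ray, as slopes to the right and down, at radius r is drawn at 1 + k1 r^2 times it, then the intrinsics apply), "position" and "attitude" of the camera in the world. Camera axes: x right, y up, looking along -z (the intrinsics and any distortion apply to the point x, -y, -z); pixel columns grow to the right and rows downward; lengths in m; the calibration is good to about 2 mm. A picture is of the moment at which its call begins. camera_params takes no time and is no camera call.
- ctrl.hand_in(): hands the job in; it is judged then, once.
The state is a dict: "time_s": time; "q": joint angles; "qd": joint speeds; "effort": joint torques, N m; "tool_pos": TCP position; "orientation": TCP orientation; "wrist_force": force on the tool from outside, world axes, zero at the start; "ft_torque": the same for the moment, N m; "grip_width": opening from 0.0 (shut) to 1.0 (fully open); "finger_force": force on a finger pad.
Only numpy, scipy, OpenCV 4.12 (cv2) and the standard library are available. Lean on these libraries where they do the work, as an engineer would, in place of code of your own. Each camera call takes 0.05 s, during which the arm holds its last target. There are 200 camera calls.

## Working session

There is one attempt and no reset: what is moved stays moved. The work goes in short steps, Python scripts to look and compute and a shell command to move; the robot and the scene stay as the last step left them, time stands still between calls to the robot, and variables do not carry over. Pictures are saved under pics/ and viewed, at most 13 in all, crops included, and the job is handed in when it is done.

```bash
mkdir -p pics; ls; python3 - <<'E'
from cell import ctrl
import cv2,numpy as np
a=ctrl.camera("scene");b=ctrl.camera("top")
np.save("pics/s0.npy",a);np.save("pics/t0.npy",b)
cv2.imwrite("pics/s0.png",cv2.resize(a[:,:,::-1],(800,600),interpolation=cv2.INTER_CUBIC))
cv2.imwrite("pics/t0.png",cv2.resize(b[:,:,::-1],(800,600),interpolation=cv2.INTER_CUBIC))
for n in("scene","top"):print(ctrl.camera_params(n))
s=ctrl.read_state();print(s)
E
```

```text
pics
{'mtx': array([[346.93357944,   0.        , 250.49848447],
       [  0.        , 346.93357944, 189.935976  ],
       [  0.        ,   0.        ,   1.        ]]), 'k1': -0.029584781962458253, 'position': array([1.00473127, 0.22184598, 0.73354049]), 'attitude': array([0.52245689, 0.18752714, 0.27382452, 0.78542504])}
{'mtx': array([[463.53048693,   0.        , 255.86176635],
       [  0.        , 463.53048693, 183.58479513],
       [  0.        ,   0.        ,   1.        ]]), 'k1': -0.1711408829834822, 'position': array([0.32950968, 0.05062944, 1.52257864]), 'attitude': array([-0.70254513, -0.05604758,  0.05601263,  0.70721397])}
{'time_s': 0.1, 'q': array([-1.36297619,  0.46829182, -0.01160282,  1.60355317,  0.00598872,
        1.07141308, -0.05632013]), 'qd': array([ 8.59806427e-05, -9.73842010e-04,  5.96829275e-04, -3.57107784e-03,
        1.15883825e-03, -8.60962512e-04,  8.49189406e-04]), 'effort': array([ 8.16673055e-04, -5.21655679e+01, -1.25419203e-02, -2.44368607e+01,
       -5.67556685e-02,  1.40966542e-02,  5.34802189e-05]), 'tool_pos': array([0.1612605 , 0.62913493, 0.22472488]), 'orientation': array([-4.85023387e-05,  1.25126137e-01,  9.92140507e-01, -8.13993287e-04]), 'wrist_force': array([-1.37002147, -0.85904976, -1.01868081]), 'ft_torque': array([-0.00646117,  0.05178389,  0.00832491]), 'finger_force': 0.0, 'grip_width': 0.9997771679633365}
```

View pics/s0.png

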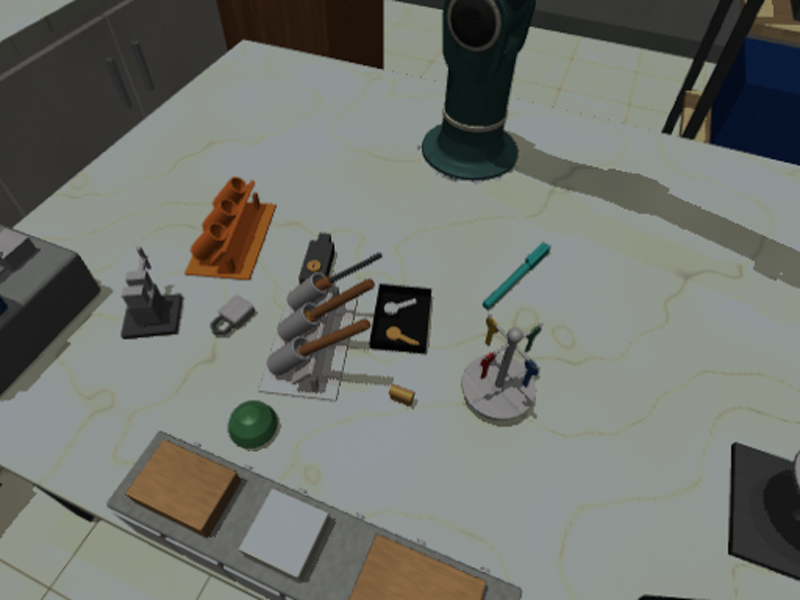

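View pics/t0.png

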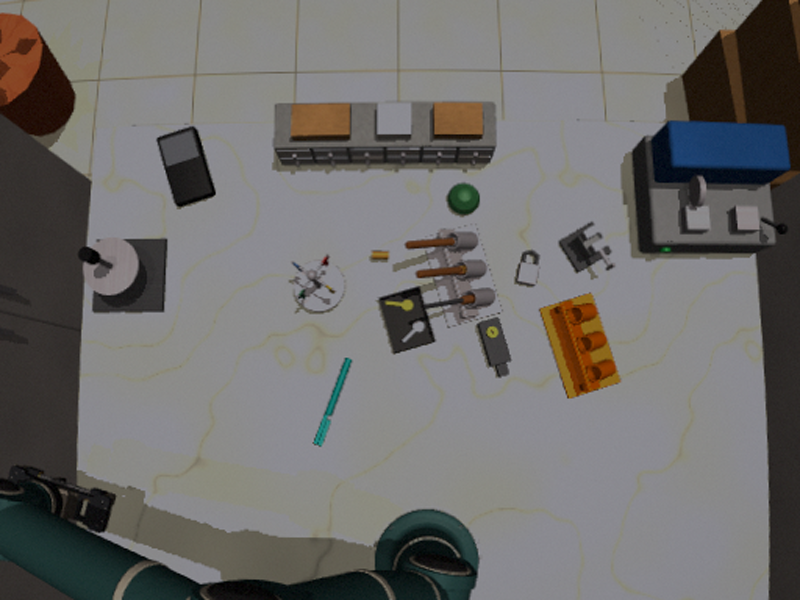

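Both pictures show the three leaning tools. In the scene view the file blade (380,258) is nearest the robot, and the two brown handles have their butts at (372,284) and (367,324). In the top view the same butts are at (418,272) and (407,245), and the cups' mouths are at about x 460.

Look-alikes to avoid:
- The orange rack: scene (230,230), top (582,345).
- The turquoise brush: scene (517,275), top (333,400).
- The dark file in the grey rack: top (430,305).

I choose the two brown-handled tools in the grey rack, in the middle cup and the far cup.

```bash
cat > h.py <<'E'
from cell import ctrl
import cv2,numpy as np
from scipy.spatial.transform import Rotation as R
P={n:ctrl.camera_params(n) for n in("scene","top")}
def rot(p): return R.from_quat(np.asarray(p["attitude"]),scalar_first=True).as_matrix()
def ray(n,px):
    p=P[n];K=p["mtx"];d=(np.array(px,float)-[K[0,2],K[1,2]])/[K[0,0],K[1,1]]
    u=d.copy()
    for _ in range(20):u=d/(1+p["k1"]*(u@u))
    v=rot(p)@np.array([u[0],-u[1],-1]);return p["position"],v/np.linalg.norm(v)
def proj(n,X):
    p=P[n];K=p["mtx"];c=rot(p).T@(np.asarray(X)-p["position"]);u=np.array([c[0],-c[1]])/-c[2]
    u=u*(1+p["k1"]*(u@u));return np.array([K[0,0]*u[0]+K[0,2],K[1,1]*u[1]+K[1,2]])
def onz(n,px,z):
    o,v=ray(n,px);return o+v*(z-o[2])/v[2]
def tri(pa,pb):
    (o,v),(q,w)=ray("scene",pa),ray("top",pb)
    A=np.c_[v,-w];s=np.linalg.lstsq(A,q-o,rcond=None)[0]
    a=o+v*s[0];b=q+w*s[1];return (a+b)/2,np.linalg.norm(a-b)
def brown(img,box):
    h=cv2.cvtColor(img,cv2.COLOR_RGB2HSV);m=cv2.inRange(h,(3,90,40),(16,220,200))
    z=np.zeros_like(m);x0,y0,x1,y1=box;z[y0:y1,x0:x1]=m[y0:y1,x0:x1]
    k,l,s,c=cv2.connectedComponentsWithStats(z);out=[]
    for i in range(1,k):
        if s[i,4]<60:continue
        ys,xs=np.where(l==i);p=np.c_[xs,ys].astype(float);m0=p.mean(0)
        d=np.linalg.svd(p-m0,full_matrices=False)[2][0];t=(p-m0)@d
        out.append((s[i,4],m0,m0+d*t.min(),m0+d*t.max()))
    return out
E
python3 - <<'E'
from h import *
a=np.load("pics/s0.npy");b=np.load("pics/t0.npy")
for n,i,bx in(("scene",a,(160,150,260,260)),("top",b,(250,140,330,210))):
    for c in brown(i,bx):print(n,c[0],*[np.round(x,1) for x in c[1:]])
ca=cv2.resize(a[165:265,160:280,::-1],(540,450),interpolation=cv2.INTER_CUBIC)
cb=cv2.resize(b[140:220,245:335,::-1],(506,450),interpolation=cv2.INTER_CUBIC)
o=np.hstack([ca,cb]);cv2.imwrite("pics/c0.png",cv2.resize(cv2.convertScaleAbs(o,alpha=1.5),(800,344)))
E
```

```text
scene 150 [163.  159.1] [165.  149.2] [159.6 175.9]
scene 65 [206.5 181. ] [211.4 179.3] [201.6 182.7]
scene 266 [217.5 191.2] [237.9 179.8] [197.2 202.5]
scene 300 [214.  215.2] [235.6 206.1] [191.5 224.7]
top 138 [275.  155.2] [290.1 153.9] [259.9 156.5]
top 150 [282.5 173.6] [298.1 172.3] [266.8 175. ]
```

View pics/c0.png

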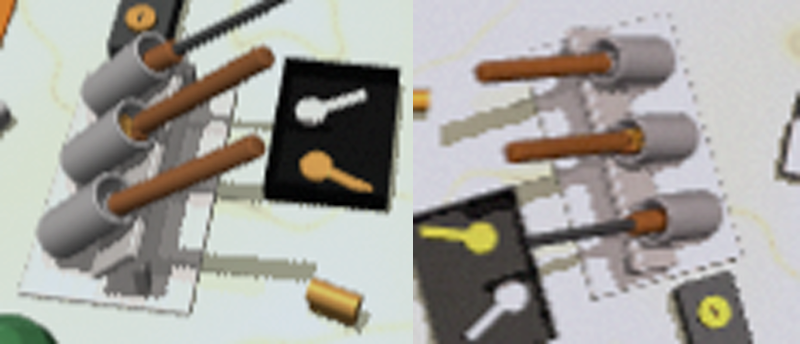

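```bash
python3 - <<'E'
from h import *
S={'mid':((237.9,179.8),(197.2,202.5)),'far':((235.6,206.1),(191.5,224.7))}
T={'mid':((266.8,175.0),(298.1,172.3)),'far':((259.9,156.5),(290.1,153.9))}
for k in S:
    n1=np.cross(ray("scene",S[k][0])[1],ray("scene",S[k][1])[1]);n2=np.cross(ray("top",T[k][0])[1],ray("top",T[k][1])[1])
    d=np.cross(n1,n2);d/=np.linalg.norm(d);d*=np.sign(d[2])
    B,e=tri(S[k][0],T[k][0])
    # point on the axis line (both planes) nearest B
    A=np.array([n1/np.linalg.norm(n1),n2/np.linalg.norm(n2)]);r=A@np.array([B-P["scene"]["position"],B-P["top"]["position"]]).T
    corr=np.linalg.lstsq(A,-np.diag(r),rcond=None)[0];Q=B+corr
    B2=Q-d*0.003
    print(k,"d",d.round(3),"tilt",np.degrees(np.arccos(d[2])).round(1),"az",np.degrees(np.arctan2(d[1],d[0])).round(1),"butt",Q.round(4),"gap",e.round(4),"mid",(Q-0.095*d).round(4),"mouth",(Q-.12*d).round(4))
# deck rack plate corners from top crop (crop px -> image px), z=6mm
for c in((413+120,42),(413+258,15),(413+330,258),(413+185,298)):
    s=800/1046;u=(c[0]/s-540)/506*90+245;v=c[1]/(344/450)/450*80+140
    print(np.round(onz("top",(u,v),.006),4))
E
```

```text
mid d [-0.181  0.684  0.707] tilt 45.0 az 104.8 butt [0.5712 0.0177 0.1715] gap 0.0003 mid [ 0.5883 -0.0473  0.1043] mouth [ 0.5928 -0.0644  0.0867]
far d [-0.204  0.728  0.655] tilt 49.1 az 105.6 butt [0.6296 0.0379 0.1611] gap 0.0009 mid [ 0.649  -0.0313  0.0989] mouth [ 0.6541 -0.0495  0.0825]
[ 0.6867 -0.0081  0.006 ]
[ 0.7079 -0.1166  0.006 ]
[ 0.5157 -0.1676  0.006 ]
[ 0.4858 -0.0553  0.006 ]
```

The crop shows the middle cup with a brass head at its mouth, so that is the wire brush. The far cup has the round brush, with its handle reaching the mouth. Next I enlarge the cups' mouths to place them.

```bash
python3 - <<'E'
from h import *
a=np.load("pics/s0.npy");b=np.load("pics/t0.npy")
def crop(i,x0,y0,w,h,s):
    o=cv2.convertScaleAbs(cv2.resize(i[y0:y0+h,x0:x0+w,::-1],(w*s,h*s),interpolation=cv2.INTER_CUBIC),alpha=1.6)
    for x in range(x0,x0+w):
        if x%10==0:cv2.line(o,((x-x0)*s,0),((x-x0)*s,h*s),(0,255,255),1);cv2.putText(o,str(x),((x-x0)*s,10),0,.35,(0,0,255),1)
    for y in range(y0,y0+h):
        if y%10==0:cv2.line(o,(0,(y-y0)*s),(w*s,(y-y0)*s),(0,255,255),1);cv2.putText(o,str(y),(0,(y-y0)*s),0,.35,(0,0,255),1)
    return o
o=np.hstack([crop(a,170,172,50,70,8),crop(b,277,142,45,70,8)])
cv2.imwrite("pics/c1.png",o);print(o.shape)
E
```

```text
(560, 760, 3)
```

View pics/c1.png

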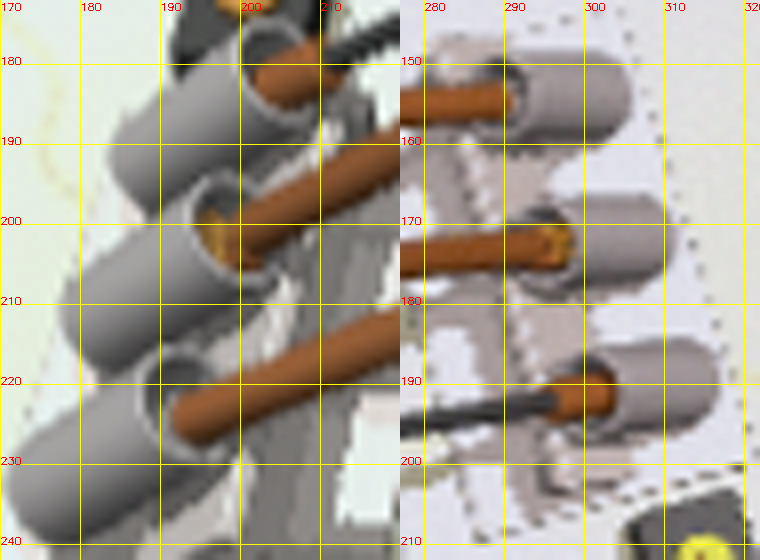

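The crop shows the mouths' centres at scene (193.5,222) for the far cup, (199.5,201) for the middle and (206,181) for the file. In the top view they are at about (290,154.5), (294.5,173.3) and (300,191). Triangulating.

```bash
python3 - <<'E'
from h import *
for s,t in(((193.5,222),(290,154.5)),((199.5,201),(294.5,173.3)),((206,181),(300,191))):
    X,e=tri(s,t);print(X.round(4),e.round(4))
E
```

```text
[ 0.6532 -0.0585  0.079 ] 0.0024
[ 0.5933 -0.0733  0.0765] 0.0009
[ 0.5351 -0.0876  0.0801] 0.0028
```

```bash
cat >> h.py <<'E'
az=np.radians(105);hh=np.array([np.cos(az),np.sin(az),0]);rr=np.array([np.cos(az-np.pi/2),np.sin(az-np.pi/2),0])
Z=np.array([0,0,1.])
def frame(tilt,flip=False):   # brush tilt from vertical (deg); tool z perpendicular to it, pointing down
    t=np.radians(tilt);a=hh*np.cos(t)-Z*np.sin(t);y=-rr if flip else rr
    return np.c_[np.cross(y,a),y,a]
def axis(tilt):
    t=np.radians(tilt);return hh*np.sin(t)+Z*np.cos(t)
def need(pos,M=None):
    s=ctrl.read_state();Rc=R.from_quat(s["orientation"],scalar_first=True)
    dp=(np.array(pos)-s["tool_pos"])/.3
    rv=(R.from_matrix(M)*Rc.inv()).as_rotvec() if M is not None else np.zeros(3)
    print("pos",s["tool_pos"].round(4),"q",s["q"].round(2),"F",s["wrist_force"].round(1),"t",round(s["time_s"],2),"w",round(s["grip_width"],3))
    print("shift",dp.round(4),"turn",(rv/2/np.pi).round(4),"deg",np.degrees(np.linalg.norm(rv)).round(1))
G={'far':np.array([.6498,-.0342,.0963]),'mid':np.array([.5890,-.0500,.1015])}
MO={'far':np.array([.6535,-.0585,.080]),'mid':np.array([.5935,-.0735,.080])}
E
python3 - <<'E'
from h import *
M=frame(48);a=M[:,2];g=G['far']+.008*a;print(g,g-.12*a);need(g-.12*a,M)
E
```

```text
[ 0.64841453 -0.02902936  0.09035484] [ 0.66919658 -0.10658902  0.17953222]
pos [0.1613 0.6291 0.2247] q [-1.36  0.47 -0.01  1.6   0.01  1.07 -0.06] F [-1.4 -0.9 -1. ] t 0.1 w 1.0
shift [ 1.6931 -2.4524 -0.1506] turn [ 0.0861  0.0866 -0.1606] deg 72.6
```

```bash
python3 -m crank '[[0.4,0.05,-0.05,0.2,0,0,0],[0.4,0.1,-0.1,0.33,0,0,0],[0.4,0.17,-0.23,0.45,0.006,0.006,-0.01],[0.4,0.25,-0.36,0.5,0.012,0.012,-0.02],[0.4,0.34,-0.49,0.5,0.017,0.017,-0.032]]'
python3 -m crank '[[0.4,0.07,-0.1,0,0.003,0.003,-0.006],[0.4,0.14,-0.2,0,0.007,0.007,-0.013],[0.4,0.2,-0.3,0,0.01,0.01,-0.02],[0.4,0.27,-0.4,0,0.014,0.014,-0.026],[0.4,0.34,-0.49,0,0.017,0.017,-0.032]]'
python3 -m crank '[[0.4,0.07,-0.1,0,0.003,0.003,-0.006],[0.4,0.14,-0.2,0,0.007,0.007,-0.013],[0.4,0.2,-0.3,0,0.01,0.01,-0.02],[0.4,0.27,-0.4,0,0.014,0.014,-0.026],[0.4,0.34,-0.49,0,0.017,0.017,-0.032]]'
python3 -c "
from h import *
M=frame(48);g=G['far']+.008*M[:,2];need(g-.12*M[:,2],M)"
```

```text
time_s: 0.52
tool_pos: [0.2399, 0.5192, 0.3676]
orientation: [-0.06, 0.224, 0.972, 0.049]
wrist_force: [1.0, -0.8, 1.4]
grip_width: 0.66
finger_force: 0.0
time_s: 0.93
tool_pos: [0.3424, 0.3693, 0.3646]
orientation: [-0.119, 0.32, 0.935, 0.092]
wrist_force: [1.3, 0.5, 0.4]
grip_width: 0.404
finger_force: 0.0
time_s: 1.35
tool_pos: [0.4443, 0.2223, 0.3646]
orientation: [-0.175, 0.41, 0.885, 0.136]
wrist_force: [0.2, 0.5, -0.3]
grip_width: 0.4
finger_force: 0.0
pos [0.4443 0.2223 0.3646] q [-0.63  0.14  0.42  1.81 -0.5   1.36  0.64] F [ 0.2  0.5 -0.3] t 1.35 w 0.4
shift [ 0.7495 -1.0963 -0.617 ] turn [ 0.035   0.0354 -0.064 ] deg 29.2
```

```bash
python3 -m crank '[[0.4,0.07,-0.1,0,0.003,0.003,-0.006],[0.4,0.14,-0.2,0,0.007,0.007,-0.013],[0.4,0.21,-0.3,0,0.01,0.01,-0.02],[0.4,0.28,-0.4,0,0.014,0.014,-0.026],[0.4,0.35,-0.5,0,0.018,0.018,-0.032]]'
python3 -m crank '[[0.4,0.08,-0.12,0,0.003,0.003,-0.006],[0.4,0.16,-0.24,0,0.007,0.007,-0.013],[0.4,0.24,-0.36,-0.05,0.01,0.01,-0.02],[0.4,0.32,-0.48,-0.15,0.014,0.014,-0.026],[0.4,0.4,-0.6,-0.25,0.018,0.018,-0.032]]'
python3 -c "
from h import *
M=frame(48);g=G['far']+.008*M[:,2];need(g-.12*M[:,2],M)"
```

```text
time_s: 1.77
tool_pos: [0.5493, 0.0732, 0.3645]
orientation: [-0.233, 0.492, 0.819, 0.179]
wrist_force: [1.0, 1.0, 0.7]
grip_width: 0.4
finger_force: 0.0
time_s: 2.18
tool_pos: [0.6565, -0.0872, 0.3049]
orientation: [-0.287, 0.567, 0.74, 0.22]
wrist_force: [0.3, 0.5, -0.0]
grip_width: 0.405
finger_force: 0.0
pos [ 0.6565 -0.0872  0.3049] q [ 0.04  0.73  0.55  1.28 -0.85  1.81  0.88] F [ 0.3  0.5 -0. ] t 2.18 w 0.405
shift [ 0.0422 -0.0645 -0.418 ] turn [-0.0009 -0.0003 -0.0001] deg 0.4
```

```bash
python3 -m crank '[[0.4,0.01,-0.02,-0.1,0,0,0],[0.4,0.02,-0.03,-0.2,0,0,0],[0.4,0.03,-0.05,-0.3,0,0,0],[0.4,0.04,-0.06,-0.4,0,0,0],[0.4,0.04,-0.06,-0.42,0,0,0]]'
python3 - <<'E'
from h import *
M=frame(48);g=G['far']+.008*M[:,2];need(g-.12*M[:,2],M);need(g,M)
a=ctrl.camera("scene");b=ctrl.camera("top")
o=np.hstack([cv2.resize(a[110:270,150:320],(425,400)),cv2.resize(b[100:220,230:340],(367,400))])[:,:,::-1]
cv2.imwrite("pics/p1.png",cv2.convertScaleAbs(o,alpha=1.4))
E
```

```text
time_s: 2.6
tool_pos: [0.6653, -0.1035, 0.1734]
orientation: [-0.29, 0.568, 0.739, 0.218]
wrist_force: [-0.1, 0.1, -0.8]
grip_width: 0.401
finger_force: 0.0
pos [ 0.6653 -0.1035  0.1734] q [ 0.07  0.88  0.52  1.32 -0.88  1.68  1.  ] F [-0.1  0.1 -0.8] t 2.6 w 0.401
shift [ 0.0129 -0.0104  0.0206] turn [-0.0011 -0.0017 -0.0002] deg 0.7
pos [ 0.6653 -0.1035  0.1734] q [ 0.07  0.88  0.52  1.32 -0.88  1.68  1.  ] F [-0.1  0.1 -0.8] t 2.6 w 0.401
shift [-0.0564  0.2481 -0.2767] turn [-0.0011 -0.0017 -0.0002] deg 0.7
```

View pics/p1.png

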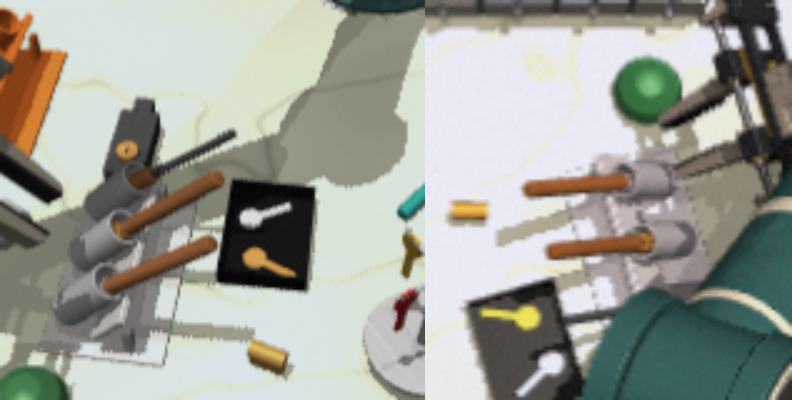

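The picture shows both fingers clear above and behind the far cup, and open on either side of the far brush (top crop (690,110) and (700,165)). Going in.

```bash
python3 -m crank '[[0.4,-0.01,0.05,-0.05,0,0,0],[0.4,-0.02,0.1,-0.11,0,0,0],[0.4,-0.03,0.15,-0.17,0,0,0],[0.4,-0.05,0.2,-0.23,0,0,0],[0.4,-0.056,0.248,-0.277,-0.001,-0.002,0]]'
python3 -m crank '[[0.0,0,0,0,0,0,0],[0.0,0,0,0,0,0,0],[0.0,0,0,0,0,0,0],[0.0,0,0,0,0,0,0],[0.0,0,0,0,0,0,0]]'
python3 - <<'E'
from h import *
M=frame(48);g=G['far']+.008*M[:,2];need(g,M)
c=axis(48);need(g+.105*c-.09*M[:,2],M);print(c/.3, M[:,2]/.3)
E
```

```text
time_s: 3.12
tool_pos: [0.6511, -0.0282, 0.098]
orientation: [-0.28, 0.566, 0.744, 0.221]
wrist_force: [1.0, 0.4, -0.2]
grip_width: 0.401
finger_force: 0.0
time_s: 3.53
tool_pos: [0.6508, -0.0305, 0.099]
orientation: [-0.28, 0.566, 0.743, 0.221]
wrist_force: [-3.9, 0.0, 7.1]
grip_width: 0.161
finger_force: 29.9
pos [ 0.6508 -0.0305  0.099 ] q [-0.02  0.89  0.48  1.48 -0.93  1.5   1.06] F [-3.9  0.   7.1] t 3.53 w 0.161
shift [-0.0081  0.0047 -0.0287] turn [ 0.      0.0018 -0.0003] deg 0.7
pos [ 0.6508 -0.0305  0.099 ] q [-0.02  0.89  0.48  1.48 -0.93  1.5   1.06] F [-3.9  0.   7.1] t 3.53 w 0.161
shift [-0.0234  0.0621  0.4285] turn [ 0.      0.0018 -0.0003] deg 0.7
[-0.64113345  2.3927426   2.23043535] [-0.57727915  2.15443511 -2.47714942]
```

```bash
python3 -m crank '[[0.0,-0.01,0.04,0.035,0,0,0],[0.0,-0.02,0.08,0.075,0,0,0],[0.0,-0.035,0.13,0.12,0,0,0],[0.0,-0.055,0.2,0.185,0,0,0],[0.0,-0.07,0.27,0.255,0,0,0]]'
python3 -m crank '[[0.0,0,0,0.08,0,0,0],[0.0,0,0,0.16,0,0,0],[0.0,0.02,-0.08,0.24,0,0,0],[0.0,0.03,-0.12,0.3,0,0,0],[0.0,0.03,-0.12,0.3,0,0,0]]'
python3 - <<'E'
from h import *
M=frame(48);g=G['far']+.008*M[:,2];c=axis(48);need(g+.105*c-.09*M[:,2],M)
print(M[:,2]/10)
a=ctrl.camera("scene");b=ctrl.camera("top")
o=np.hstack([cv2.resize(a[90:270,150:340],(422,400)),cv2.resize(b[90:220,220:340],(369,400))])[:,:,::-1]
cv2.imwrite("pics/p2.png",cv2.convertScaleAbs(o,alpha=1.4))
E
```

```text
time_s: 3.95
tool_pos: [0.6297, 0.0515, 0.174]
orientation: [-0.28, 0.567, 0.742, 0.221]
wrist_force: [-0.1, 1.0, -0.2]
grip_width: 0.163
finger_force: 29.9
time_s: 4.37
tool_pos: [0.6411, 0.0117, 0.2682]
orientation: [-0.275, 0.568, 0.743, 0.223]
wrist_force: [0.4, -1.1, -0.2]
grip_width: 0.162
finger_force: 29.9
pos [0.6411 0.0117 0.2682] q [-0.11  0.66  0.53  1.48 -0.87  1.63  0.86] F [ 0.4 -1.1 -0.2] t 4.37 w 0.162
shift [ 0.0089 -0.0785 -0.1356] turn [0.0007 0.0032 0.0003] deg 1.2
[-0.01731837  0.06463305 -0.07431448]
```

View pics/p2.png

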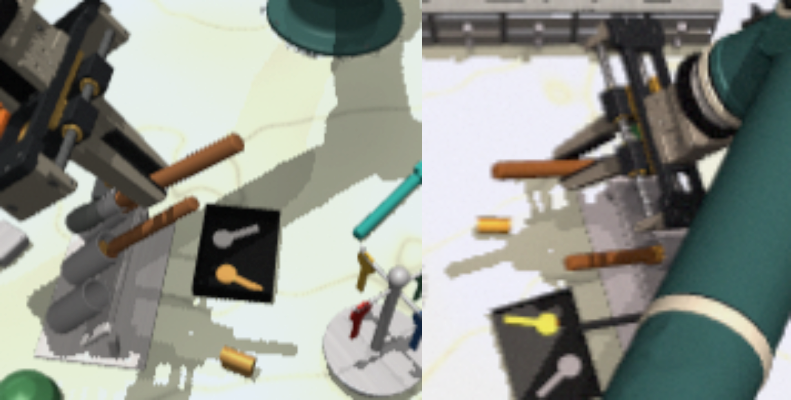

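The round brush is held near its middle and clear of the rack: scene crop butt (240,142), top crop butt (495,170). Turning it about the tool axis.

```bash
python3 -m crank '[[0.0,0,0,0,0.0035,-0.0129,0.0149],[0.0,0,0,0,0.0069,-0.0258,0.0297],[0.0,0,0,0,0.0104,-0.0388,0.0446],[0.0,0,0,0,0.0139,-0.0517,0.0594],[0.0,0,0,0,0.0173,-0.0646,0.0743]]'
python3 - <<'E'
from h import *
M=frame(48,True);g=G['far']+.008*M[:,2];c=axis(48);need(g+.105*c-.09*M[:,2],M)
E
```

```text
time_s: 4.88
tool_pos: [0.6379, 0.0176, 0.2616]
orientation: [-0.2, 0.307, 0.881, 0.298]
wrist_force: [0.5, -0.6, -0.4]
grip_width: 0.163
finger_force: 29.9
pos [0.6379 0.0176 0.2616] q [-0.04  0.65  0.41  1.48 -0.83  1.59  1.46] F [ 0.5 -0.6 -0.4] t 4.88 w 0.163
shift [ 0.0196 -0.0982 -0.1136] turn [ 0.068  -0.2578  0.2958] deg 143.4
```

q7 grew, so that is the wrong way round for its range. Turning the other way instead, 216 degrees from here.

```bash
python3 -m crank '[[0.0,0,0,0,-0.0035,0.0129,-0.0149],[0.0,0,0,0,-0.0069,0.0258,-0.0297],[0.0,0,0,0,-0.0104,0.0388,-0.0446],[0.0,0,0,0,-0.0139,0.0517,-0.0594],[0.0,0,0,0,-0.0173,0.0646,-0.0743]]' |grep tool
python3 -m crank '[[0.0,0,0,0,-0.0035,0.0129,-0.0149],[0.0,0,0,0,-0.0069,0.0258,-0.0297],[0.0,0,0,0,-0.0104,0.0388,-0.0446],[0.0,0,0,0,-0.0139,0.0517,-0.0594],[0.0,0,0,0,-0.0173,0.0646,-0.0743]]' |grep tool
python3 -m crank '[[0.0,0,0,0,-0.0035,0.0129,-0.0149],[0.0,0,0,0,-0.0069,0.0258,-0.0297],[0.0,0,0,0,-0.0104,0.0388,-0.0446],[0.0,0,0,0,-0.0139,0.0517,-0.0594],[0.0,0,0,0,-0.0173,0.0646,-0.0743]]' |grep tool
python3 -m crank '[[0.0,0,0,0,-0.0035,0.0129,-0.0149],[0.0,0,0,0,-0.0069,0.0258,-0.0297],[0.0,0,0,0,-0.0104,0.0388,-0.0446],[0.0,0,0,0,-0.0139,0.0517,-0.0594],[0.0,0,0,0,-0.0173,0.0646,-0.0743]]' |grep tool
python3 - <<'E'
from h import *
M=frame(48,True);g=G['far']+.008*M[:,2];c=axis(48);need(g+.105*c-.09*M[:,2],M)
E
```

```text
tool_pos: [0.638, 0.0176, 0.2616]
tool_pos: [0.638, 0.0177, 0.2615]
tool_pos: [0.6381, 0.0176, 0.2615]
tool_pos: [0.6381, 0.0176, 0.2615]
pos [0.6381 0.0176 0.2615] q [-0.3   0.76  0.84  1.49 -1.02  1.76 -0.92] F [ 0.2  1.1 -0.3] t 6.55 w 0.165
shift [ 0.019  -0.098  -0.1132] turn [-0.035   0.1295 -0.1509] deg 72.7
```

```bash
python3 -m crank '[[0.0,0,0,0,-0.0035,0.0129,-0.0149],[0.0,0,0,0,-0.0069,0.0258,-0.0297],[0.0,0,0,0,-0.0104,0.0388,-0.0446],[0.0,0,0,0,-0.0139,0.0517,-0.0594],[0.0,0,0,0,-0.0173,0.0646,-0.0743]]' |grep tool
python3 - <<'E'
from h import *
M=frame(46,True);need(G['far'],M)
E
```

```text
tool_pos: [0.6382, 0.0176, 0.2614]
pos [0.6382 0.0176 0.2614] q [-0.33  0.78  0.9   1.49 -1.05  1.8  -1.52] F [0.2 0.8 0.5] t 6.97 w 0.162
shift [ 0.0388 -0.1726 -0.5503] turn [-0.0132  0.0678 -0.0758] deg 36.9
```

```bash
python3 -m crank '[[0.0,0,0,0,-0.0026,0.0136,-0.015],[0.0,0,0,0,-0.0053,0.0271,-0.0303],[0.0,0,0,0,-0.0079,0.0407,-0.0455],[0.0,0,0,0,-0.0106,0.0542,-0.0606],[0.0,0,0,0,-0.0132,0.0678,-0.0758]]' |grep tool
python3 - <<'E'
from h import *
M=frame(46,True);need(G['far'],M)
a=ctrl.camera("scene");b=ctrl.camera("top");np.save("pics/s3.npy",a);np.save("pics/t3.npy",b)
for n,i,bx in(("scene",a,(140,90,330,270)),("top",b,(220,90,330,210))):
    for c in brown(i,bx):print(n,c[0],*[np.round(x,1) for x in c[1:]])
o=np.hstack([cv2.resize(a[90:270,150:340],(422,400)),cv2.resize(b[90:220,220:340],(369,400))])[:,:,::-1]
cv2.imwrite("pics/p3.png",cv2.convertScaleAbs(o,alpha=1.4))
E
```

```text
tool_pos: [0.6382, 0.0175, 0.2614]
pos [0.6382 0.0175 0.2614] q [-0.31  0.79  0.89  1.49 -1.07  1.82 -2.13] F [-0.3  0.6 -0.9] t 7.38 w 0.165
shift [ 0.0387 -0.1725 -0.5504] turn [-0.0002  0.0019 -0.0024] deg 1.1
scene 293 [144.8 161.1] [145.9 146.4] [143.5 177.3]
scene 110 [228.9 170.3] [236.3 167.9] [221.3 172.9]
scene 182 [201.9 186.3] [211.9 179.7] [190.8 193.7]
scene 282 [217.7 191.3] [237.9 179.8] [197.4 202.9]
top 61 [265.3 144.8] [258.8 145.6] [273.1 143.9]
```

View pics/p3.png

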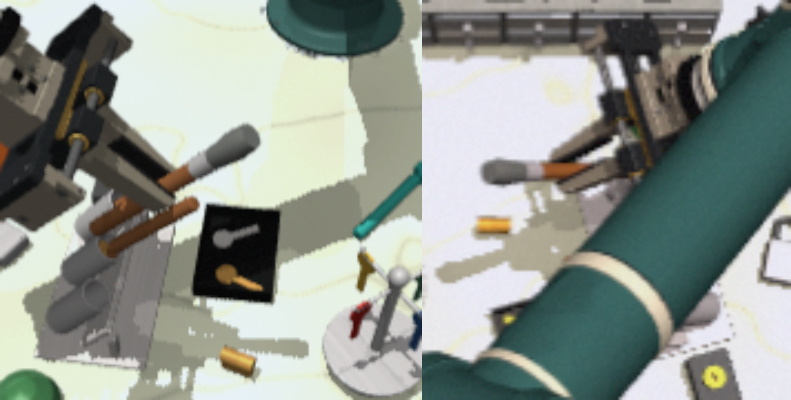

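The round brush is turned: the tuft is up at scene crop (235,145), and the handle's butt points to the far cup at scene crop (93,215). Comparing the predicted butt with the image.

```bash
python3 - <<'E'
from h import *
s=ctrl.read_state();M=R.from_quat(s["orientation"],scalar_first=True).as_matrix()
x=M[:,0];print("tool x",x.round(3),"tilt",np.degrees(np.arccos(abs(x[2]))).round(1),"az",np.degrees(np.arctan2(*(x[[1,0]]*np.sign(x[2])))).round(1))
out=x*np.sign(x[2]);t=s["tool_pos"]
B=t-.095*out;print("butt pred",B.round(4),proj("scene",B).round(1),"head",proj("scene",t+.095*out).round(1),proj("top",t+.095*out).round(1))
a=np.load("pics/s3.npy")
# handle axis line in scene: both visible pieces
h=cv2.cvtColor(a,cv2.COLOR_RGB2HSV);m=cv2.inRange(h,(3,90,40),(16,220,200))
k,l,st,c=cv2.connectedComponentsWithStats(m)
p=np.vstack([np.c_[np.where(l==i)[::-1]] for i in range(1,k) if st[i,4] in(110,182)]).astype(float)
m0=p.mean(0);d=np.linalg.svd(p-m0,full_matrices=False)[2][0];print("line",m0.round(1),d.round(3),"pred dir",(lambda v:v/np.linalg.norm(v))(proj("scene",t)-proj("scene",B)).round(3),"tcp",proj("scene",t).round(1),"offs",np.cross(d,proj("scene",t)-m0).round(2),np.cross(d,proj("scene",B)-m0).round(2))
mo=MO['far'];c=axis(40);tgt=mo+.004*np.array([0,0,0])
# butt on cup axis, 15 mm outside mouth
for e in(.015,-.035,-.068):
    dB=(mo+e*c-B)/.3;print(e,dB.round(3))
E
```

```text
tool x [ 0.21  -0.69  -0.693] tilt 46.1 az 106.9
butt pred [ 0.658  -0.0484  0.1957] [189.1 192.8] head [260.4 150.3] [243.3 147.3]
line [212.1 180.3] [-0.859  0.511] pred dir [ 0.859 -0.513] tcp [221.6 173.4] offs 1.05 0.98
0.015 [-0.023 -0.002 -0.347]
-0.035 [ 0.004 -0.106 -0.475]
-0.068 [ 0.023 -0.174 -0.559]<stdin>:11: DeprecationWarning: Arrays of 2-dimensional vectors are deprecated. Use arrays of 3-dimensional vectors instead. (deprecated in NumPy 2.0)
```

```bash
python3 -m crank '[[0.0,-0.005,0,-0.08,0,0.0009,-0.0012],[0.0,-0.01,0,-0.16,0,0.0019,-0.0024],[0.0,-0.015,0,-0.24,0,0.0019,-0.0024],[0.0,-0.02,0,-0.31,0,0.0019,-0.0024],[0.0,-0.02,0,-0.32,0,0.0019,-0.0024]]' 
python3 - <<'E'
from h import *
s=ctrl.read_state();M=R.from_quat(s["orientation"],scalar_first=True).as_matrix()
out=-M[:,0];t=s["tool_pos"];B=t-.092*out+.002*M[:,2];print(s["q"].round(2),out.round(3),"butt",B.round(4),proj("scene",B).round(1))
mo=MO['far'];c=axis(40)
for e in(.015,-.02,-.068):print(e,((mo+e*c-B)/.3).round(3))
a=ctrl.camera("scene")
for c in brown(a,(140,90,330,270)):print(c[0],*[np.round(x,1) for x in c[1:]])
cv2.imwrite("pics/p4.png",cv2.convertScaleAbs(cv2.resize(a[150:260,150:280],(709,600),interpolation=cv2.INTER_CUBIC)[:,:,::-1],alpha=1.5))
E
```

```text
time_s: 7.9
tool_pos: [0.6306, 0.0173, 0.1626]
orientation: [-0.229, 0.737, -0.562, -0.298]
wrist_force: [-1.0, 0.2, -0.2]
grip_width: 0.167
finger_force: 29.9
[-0.29  0.9   0.85  1.56 -1.12  1.72 -2.03] [-0.191  0.692  0.696] butt [ 0.6478 -0.045   0.0971] [198.5 217.6]
0.015 [ 0.011 -0.014 -0.019]
-0.02 [ 0.03  -0.086 -0.108]
-0.068 [ 0.057 -0.186 -0.231]
332 [159.5 126.1] [146.6 115. ] [174.5 139. ]
96 [230.9 183.9] [238.1 180.2] [223.1 188. ]
88 [231.8 200.7] [238.1 198.5] [225.3 202.9]
125 [206.8 213.7] [216.3 209.4] [197.9 217.8]
```

View pics/p4.png

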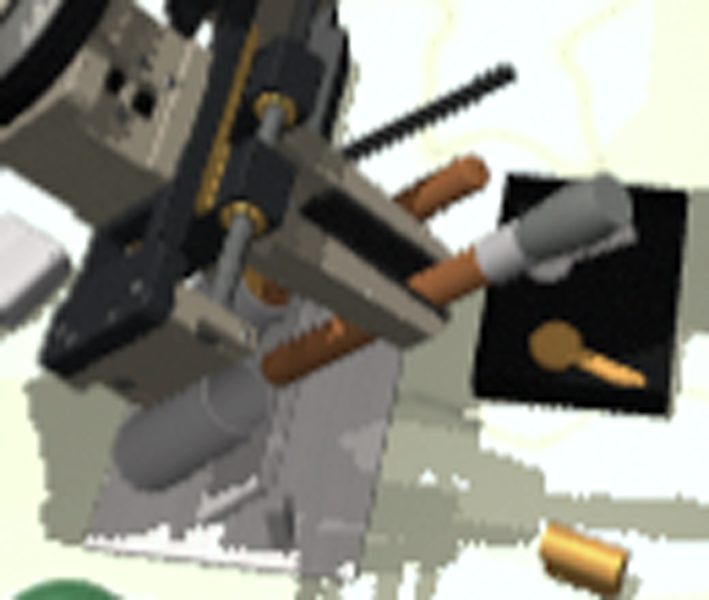

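The butt sits just off the far cup's mouth at scene (198,218), which matches the prediction (198.5,217.6). Inserting along the cup's axis.

```bash
python3 -m crank '[[0.0,0.011,-0.014,-0.019,0,0,0],[0.0,0.015,-0.03,-0.04,0,0,0],[0.0,0.021,-0.055,-0.07,0,0,0],[0.0,0.03,-0.086,-0.108,0,0,0],[0.0,0.03,-0.086,-0.108,0,0,0]]' 
python3 -m crank '[[0.0,0.006,-0.022,-0.027,0,0,0],[0.0,0.011,-0.045,-0.055,0,0,0],[0.0,0.015,-0.06,-0.075,0,0,0],[0.0,0.015,-0.06,-0.075,0,0,0]]' 
cat >> h.py <<'E'
def butt(k,s=.092):
    st=ctrl.read_state();M=R.from_quat(st["orientation"],scalar_first=True).as_matrix();out=M[:,0]*np.sign(M[2,0])
    B=st["tool_pos"]-s*out+.002*M[:,2];c=axis(40);u=np.cross(c,rr);w=B-MO[k]
    print("tilt",np.degrees(np.arccos(out[2])).round(1),"butt in cup: along",(w@c).round(4),"row",(w@rr).round(4),"up",(w@u).round(4),"u",u.round(2),"q",st["q"].round(2),"F",st["wrist_force"].round(1))
E
python3 -c "
from h import *
butt('far')"
```

```text
time_s: 8.37
tool_pos: [0.6413, -0.0127, 0.1324]
orientation: [-0.229, 0.737, -0.564, -0.296]
wrist_force: [-0.2, 0.1, -0.4]
grip_width: 0.165
finger_force: 29.9
time_s: 8.7
tool_pos: [0.6457, -0.0294, 0.1105]
orientation: [-0.229, 0.737, -0.563, -0.296]
wrist_force: [-0.4, 0.8, -1.1]
grip_width: 0.165
finger_force: 29.9
tilt 46.0 butt in cup: along -0.049 row 0.0004 up -0.0042 u [-0.2   0.74 -0.64] q [-0.2   1.    0.82  1.49 -1.14  1.72 -1.97] F [-0.4  0.8 -1.1]
```

```bash
python3 -m crank '[[0.0,0.003,-0.01,-0.013,0,0,0],[0.0,0.006,-0.021,-0.026,0,0,0],[0.0,0.009,-0.033,-0.04,0,0,0],[0.0,0.009,-0.033,-0.04,0,0,0]]' |grep -E 'pos|force'
python3 -m crank '[[0.0,0.001,-0.005,-0.006,0,0,0],[0.0,0.002,-0.01,-0.012,0,0,0],[0.0,0.002,-0.01,-0.012,0,0,0]]' |grep -E 'pos|force'
python3 -m crank '[[0.0,0.001,-0.005,-0.006,0,0,0],[0.0,0.002,-0.01,-0.012,0,0,0],[0.0,0.002,-0.01,-0.012,0,0,0]]' |grep -E 'pos|force'
python3 -c "
from h import *
butt('far')"
```

```text
tool_pos: [0.6486, -0.0386, 0.0994]
wrist_force: [0.4, -0.4, -1.3]
finger_force: 29.9
tool_pos: [0.6494, -0.041, 0.0964]
wrist_force: [-0.2, 0.6, -1.2]
finger_force: 29.9
tool_pos: [0.65, -0.0413, 0.0949]
wrist_force: [-1.9, 4.7, 7.1]
finger_force: 29.9
tilt 45.7 butt in cup: along -0.0691 row 0.002 up -0.0033 u [-0.2   0.74 -0.64] q [-0.17  1.03  0.81  1.47 -1.15  1.72 -1.95] F [-1.9  4.7  7.1]
```

Contact at 69 mm depth with about 9 N: the butt is on the floor. Releasing and backing off.

```bash
python3 -m crank '[[0.38,0,0,0,0,0,0],[0.38,0,0,0,0,0,0],[0.38,0,0,0,0,0,0],[0.38,0,0,0,0,0,0]]' |grep -E 'width|force'
python3 -m crank '[[0.38,0.007,-0.03,0.03,0,0,0],[0.38,0.02,-0.08,0.08,0,0,0],[0.38,0.04,-0.15,0.16,0,0,0],[0.38,0.06,-0.22,0.24,0,0,0],[0.38,0.08,-0.3,0.33,0,0,0]]' |grep -E 'pos|force'
python3 - <<'E'
from h import *
M=frame(46);M2=frame(46,True);g=G['mid']+.005*M[:,2]
need(g-.15*M[:,2],M);need(g,M2)
a=ctrl.camera("scene");b=ctrl.camera("top")
o=np.hstack([cv2.resize(a[110:270,150:310],(400,400)),cv2.resize(b[100:220,220:340],(400,400))])[:,:,::-1]
cv2.imwrite("pics/p5.png",cv2.convertScaleAbs(o,alpha=1.4))
E
```

```text
wrist_force: [-1.3, -0.5, 1.1]
grip_width: 0.38
finger_force: 0.0
tool_pos: [0.674, -0.1344, 0.1921]
wrist_force: [0.2, 0.5, -0.7]
finger_force: 0.0
pos [ 0.674  -0.1344  0.1921] q [ 0.04  0.95  0.7   1.24 -0.99  1.83 -2.08] F [ 0.2  0.5 -0.7] t 10.28 w 0.38
shift [-0.1963 -0.0428  0.0456] turn [ 0.0898 -0.3346  0.3593] deg 179.7
pos [ 0.674  -0.1344  0.1921] q [ 0.04  0.95  0.7   1.24 -0.99  1.83 -2.08] F [ 0.2  0.5 -0.7] t 10.28 w 0.38
shift [-0.2862  0.2927 -0.3141] turn [ 0.0001  0.0006 -0.0007] deg 0.3
```

View pics/p5.png

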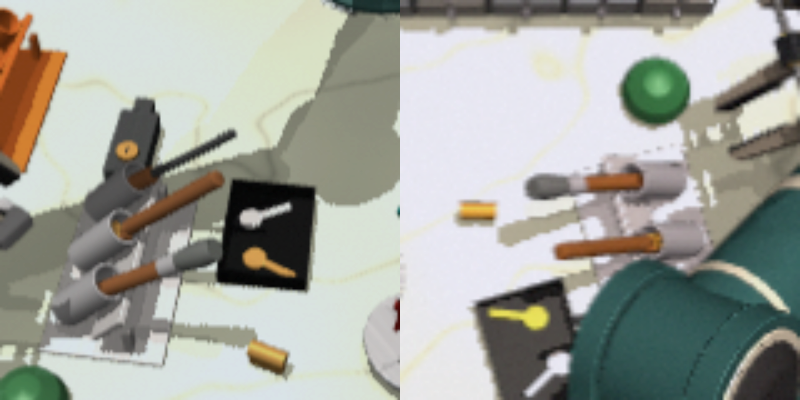

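The round brush now stands handle-down in the far cup: tuft at scene crop (200,252) and top crop (547,185). Next is the wire brush in the middle cup, held the other way round so q7 turns back.

```bash
python3 -m crank '[[0.38,-0.05,-0.01,0.01,0,0,0],[0.38,-0.1,-0.01,0.01,0,0,0],[0.38,-0.15,-0.01,0.01,0,0,0],[0.38,-0.2,-0.01,0.01,0,0,0],[0.38,-0.21,0.0,0.0,0,0,0]]' |grep -E 'pos|force'
python3 - <<'E'
from h import *
M2=frame(46,True);g=G['mid']+.004*M2[:,2];need(g,M2);s=ctrl.read_state()
print("row off",(s["tool_pos"]-g)@rr,"retreat",(s["tool_pos"]-g)@M2[:,2],"along",(s["tool_pos"]-g)@axis(46))
E
```

```text
tool_pos: [0.6093, -0.1356, 0.1927]
wrist_force: [0.6, 0.0, 0.3]
finger_force: 0.0
pos [ 0.6093 -0.1356  0.1927] q [ 0.01  0.86  0.73  1.44 -0.93  1.78 -1.97] F [0.6 0.  0.3] t 10.8 w 0.378
shift [-0.07    0.2942 -0.3136] turn [-0.      0.0009 -0.    ] deg 0.3
row off -0.0025603056107101276 retreat -0.13065945870839757 along 0.00011347203981374163
```

```bash
python3 -m crank '[[0.38,-0.005,0.06,-0.07,0,0,0],[0.38,-0.02,0.12,-0.14,0,0,0],[0.38,-0.04,0.18,-0.21,0,0,0],[0.38,-0.06,0.25,-0.27,0,0,0],[0.38,-0.07,0.28,-0.3,0,0.001,0]]' |grep -E 'pos|force'
python3 - <<'E'
from h import *
M2=frame(46,True);g=G['mid']+.004*M2[:,2];need(g,M2)
E
```

```text
tool_pos: [0.589, -0.0462, 0.0999]
wrist_force: [1.7, 1.1, -0.8]
finger_force: 0.0
pos [ 0.589  -0.0462  0.0999] q [-0.1   0.9   0.67  1.62 -1.    1.59 -1.92] F [ 1.7  1.1 -0.8] t 11.22 w 0.381
shift [-0.0023 -0.0037 -0.0043] turn [-0.0006 -0.0005 -0.0009] deg 0.4
```

```bash
python3 -m crank '[[0.0,0,0,0,0,0,0],[0.0,0,0,0,0,0,0],[0.0,0,0,0,0,0,0],[0.0,0,0,0,0,0,0],[0.0,0,0,0,0,0,0]]' |grep -E 'width|force'
python3 -m crank '[[0.0,-0.01,0.04,0.04,0,0,0],[0.0,-0.022,0.08,0.08,0,0,0],[0.0,-0.036,0.13,0.13,0,0,0],[0.0,-0.055,0.2,0.2,0,0,0],[0.0,-0.074,0.28,0.28,0,0,0]]'|grep -E 'pos|width|force'
python3 -m crank '[[0.0,0,0,0.08,0,0,0],[0.0,0,0,0.16,0,0,0],[0.0,0.02,-0.08,0.24,0,0,0],[0.0,0.03,-0.12,0.3,0,0,0],[0.0,0.03,-0.12,0.3,0,0,0]]'|grep -E 'pos|width|force'
python3 -c "
from h import *
need([0,0,0]);print(frame(46)[:,2]/10)"
```

```text
wrist_force: [-1.4, -2.8, 2.0]
grip_width: 0.166
finger_force: 29.9
tool_pos: [0.5681, 0.0331, 0.1863]
wrist_force: [-0.4, -0.3, -0.7]
grip_width: 0.164
finger_force: 29.9
tool_pos: [0.5792, -0.0062, 0.2802]
wrist_force: [-0.7, -0.9, -0.2]
grip_width: 0.166
finger_force: 29.9
pos [ 0.5792 -0.0062  0.2802] q [-0.23  0.63  0.76  1.61 -0.92  1.72 -2.14] F [-0.7 -0.9 -0.2] t 12.47 w 0.166
shift [-1.9306  0.0206 -0.9339] turn [0. 0. 0.] deg 0.0
[-0.01797908  0.06709885 -0.07193398]
```

```bash
python3 -m crank '[[0.0,0,0,0,0.0036,-0.0134,0.0144],[0.0,0,0,0,0.0072,-0.0268,0.0288],[0.0,0,0,0,0.0108,-0.0403,0.0432],[0.0,0,0,0,0.0144,-0.0537,0.0575],[0.0,0,0,0,0.018,-0.0671,0.0719]]' |grep tool
python3 -m crank '[[0.0,0,0,0,0.0036,-0.0134,0.0144],[0.0,0,0,0,0.0072,-0.0268,0.0288],[0.0,0,0,0,0.0108,-0.0403,0.0432],[0.0,0,0,0,0.0144,-0.0537,0.0575],[0.0,0,0,0,0.018,-0.0671,0.0719]]' |grep tool
python3 -m crank '[[0.0,0,0,0,0.0036,-0.0134,0.0144],[0.0,0,0,0,0.0072,-0.0268,0.0288],[0.0,0,0,0,0.0108,-0.0403,0.0432],[0.0,0,0,0,0.0144,-0.0537,0.0575],[0.0,0,0,0,0.018,-0.0671,0.0719]]' |grep tool
python3 -m crank '[[0.0,0,0,0,0.0036,-0.0134,0.0144],[0.0,0,0,0,0.0072,-0.0268,0.0288],[0.0,0,0,0,0.0108,-0.0403,0.0432],[0.0,0,0,0,0.0144,-0.0537,0.0575],[0.0,0,0,0,0.018,-0.0671,0.0719]]' |grep tool
python3 -c "
from h import *
need(G['mid'],frame(46))"
```

```text
tool_pos: [0.5768, -0.0013, 0.2752]
tool_pos: [0.5768, -0.0013, 0.2751]
tool_pos: [0.5768, -0.0013, 0.2751]
tool_pos: [0.5768, -0.0013, 0.2751]
pos [ 0.5768 -0.0013  0.2751] q [ 0.07  0.54  0.29  1.6  -0.75  1.57  0.21] F [-0.5  0.2 -1.1] t 14.13 w 0.163
shift [ 0.0407 -0.1623 -0.5788] turn [ 0.0182 -0.0674  0.0726] deg 36.3
```

```bash
python3 -m crank '[[0.0,0,0,0,0.0036,-0.0134,0.0145],[0.0,0,0,0,0.0073,-0.0268,0.029],[0.0,0,0,0,0.0109,-0.0403,0.0435],[0.0,0,0,0,0.0145,-0.0537,0.058],[0.0,0,0,0,0.0182,-0.0674,0.0726]]' |grep tool
python3 - <<'E'
from h import *
need(G['mid'],frame(46));butt('mid',.0945)
s=ctrl.read_state();M=R.from_quat(s["orientation"],scalar_first=True).as_matrix();out=M[:,0]*np.sign(M[2,0]);B=s["tool_pos"]-.0945*out+.002*M[:,2]
print(out.round(3),B.round(4),proj("scene",B).round(1),((MO['mid']+.017*axis(40)-B)/.3).round(3))
a=ctrl.camera("scene")
for c in brown(a,(140,90,330,270)):print(c[0],*[np.round(x,1) for x in c[1:]])
cv2.imwrite("pics/p6.png",cv2.convertScaleAbs(cv2.resize(a[120:250,150:300],(692,600),interpolation=cv2.INTER_CUBIC)[:,:,::-1],alpha=1.5))
E
```

```text
tool_pos: [0.5768, -0.0013, 0.2752]
pos [ 0.5768 -0.0013  0.2752] q [ 0.15  0.54  0.18  1.6  -0.71  1.54  0.8 ] F [-0.1 -0.3 -0.3] t 14.55 w 0.163
shift [ 0.0408 -0.1623 -0.5789] turn [ 0.0002 -0.0009  0.0009] deg 0.4
tilt 46.0 butt in cup: along 0.1029 row 0.0018 up -0.0766 u [-0.2   0.74 -0.64] q [ 0.15  0.54  0.18  1.6  -0.71  1.54  0.8 ] F [-0.1 -0.3 -0.3]
[-0.179  0.697  0.695] [ 0.5933 -0.0658  0.2081] [196.2 163.8] [-0.009  0.009 -0.383]
1214 [150.4 148.6] [149. 113.] [151.6 178.3]
243 [246.2 135.5] [268.6 125.3] [227.  144.1]
151 [205.3 156.6] [216.6 149.7] [194.1 163.5]
63 [206.4 181.2] [211.6 179.7] [201.2 182.6]
152 [201.  221.5] [212.1 217.6] [189.6 225.6]
```

View pics/p6.png

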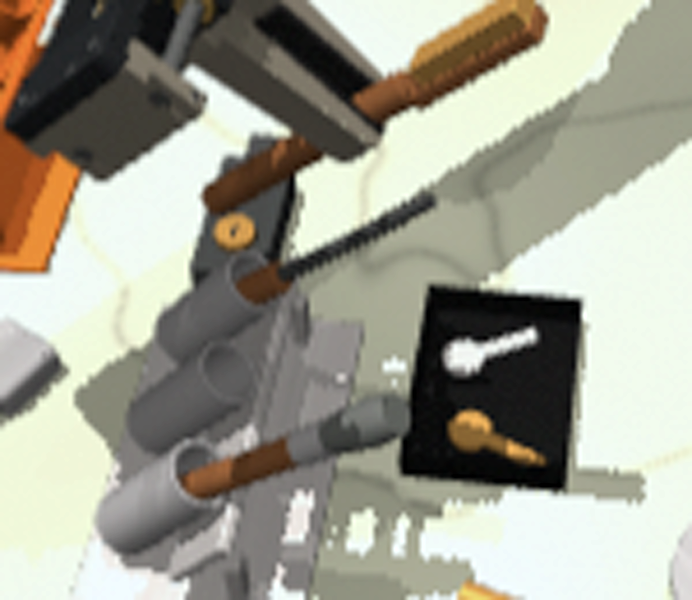

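The wire brush is turned bristle-up, with its butt at scene (194,163.5); the prediction was (196,164). The empty middle mouth is at (199.5,200), as measured. Lowering and inserting.

```bash
python3 -m crank '[[0.0,-0.005,0,-0.08,0,0,0],[0.0,-0.008,0.005,-0.17,0,0,0],[0.0,-0.01,0.01,-0.26,0,0,0],[0.0,-0.01,0.01,-0.34,0,0,0],[0.0,-0.01,0.013,-0.37,0,0,0]]' |grep -E 'pos|force'
python3 - <<'E'
from h import *
butt('mid',.097)
s=ctrl.read_state();M=R.from_quat(s["orientation"],scalar_first=True).as_matrix();out=M[:,0]*np.sign(M[2,0]);B=s["tool_pos"]-.097*out+.002*M[:,2]
print(proj("scene",B).round(1));c=axis(40)
for e in(.015,-.02,-.045,-.062):print(e,((MO['mid']+e*c-B)/.3).round(3))
a=ctrl.camera("scene")
for c in brown(a,(140,90,330,270)):print(c[0],*[np.round(x,1) for x in c[1:]])
E
```

```text
tool_pos: [0.572, 0.0026, 0.1612]
wrist_force: [0.2, 0.2, -0.9]
finger_force: 29.9
tilt 45.9 butt in cup: along 0.0164 row -0.003 up 0.0004 u [-0.2   0.74 -0.64] q [ 0.16  0.67  0.16  1.67 -0.74  1.38  0.92] F [ 0.2  0.2 -0.9]
[203.7 196.5]
0.015 [ 0.011 -0.001 -0.003]
-0.02 [ 0.03  -0.074 -0.092]
-0.045 [ 0.044 -0.126 -0.156]
-0.062 [ 0.053 -0.161 -0.199]
850 [151.6 160. ] [149.3 137.1] [153.4 178.6]
187 [248.2 175.9] [268.9 168.7] [231. 182.]
116 [211.8 191.4] [221.4 186.7] [202.1 196.2]
149 [201.  221.5] [212.1 217.6] [189.5 225.5]
```

```bash
python3 -m crank '[[0.0,0.011,-0.002,-0.003,0,0,0],[0.0,0.018,-0.03,-0.04,0,0,0],[0.0,0.024,-0.055,-0.07,0,0,0],[0.0,0.031,-0.079,-0.092,0,0,0],[0.0,0.031,-0.079,-0.092,0,0,0]]' |grep -E 'pos|force'
python3 -m crank '[[0.0,0.005,-0.02,-0.025,0,0,0],[0.0,0.01,-0.04,-0.05,0,0,0],[0.0,0.015,-0.058,-0.07,0,0,0],[0.0,0.02,-0.075,-0.09,0,0,0],[0.0,0.02,-0.075,-0.09,0,0,0]]' |grep -E 'pos|force'
python3 -c "
from h import *
butt('mid',.097)"
```

```text
tool_pos: [0.5832, -0.0244, 0.1359]
wrist_force: [-0.6, -0.1, -1.9]
finger_force: 29.9
tool_pos: [0.5888, -0.0457, 0.1088]
wrist_force: [-0.3, -1.0, -0.9]
finger_force: 29.9
tilt 46.0 butt in cup: along -0.0566 row 0.0011 up -0.0052 u [-0.2   0.74 -0.64] q [ 0.21  0.78  0.18  1.6  -0.73  1.38  0.99] F [-0.3 -1.  -0.9]
```

```bash
python3 -m crank '[[0.0,0.003,-0.009,-0.012,0,0,0],[0.0,0.005,-0.017,-0.023,0,0,0],[0.0,0.005,-0.017,-0.023,0,0,0]]' |grep -E 'pos|force'
python3 -m crank '[[0.0,0.001,-0.005,-0.006,0,0,0],[0.0,0.002,-0.01,-0.012,0,0,0],[0.0,0.002,-0.01,-0.012,0,0,0]]' |grep -E 'pos|force'
python3 -c "
from h import *
butt('mid',.097)"
```

```text
tool_pos: [0.5906, -0.0496, 0.103]
wrist_force: [0.3, -0.0, -1.8]
finger_force: 29.9
tool_pos: [0.5912, -0.0525, 0.0997]
wrist_force: [-0.2, -0.2, -1.1]
finger_force: 29.9
tilt 46.0 butt in cup: along -0.0681 row 0.0019 up -0.0049 u [-0.2   0.74 -0.64] q [ 0.22  0.8   0.18  1.59 -0.73  1.38  1.01] F [-0.2 -0.2 -1.1]
```

```bash
python3 -m crank '[[0.0,0.001,-0.005,-0.006,0,0,0],[0.0,0.002,-0.01,-0.012,0,0,0],[0.0,0.002,-0.01,-0.012,0,0,0]]' |grep -E 'pos|force'
python3 -c "
from h import *
butt('mid',.097)"
```

```text
tool_pos: [0.5918, -0.0536, 0.0973]
wrist_force: [-0.8, 3.5, 4.5]
finger_force: 29.9
tilt 45.8 butt in cup: along -0.0708 row 0.0023 up -0.0038 u [-0.2   0.74 -0.64] q [ 0.23  0.81  0.18  1.58 -0.73  1.38  1.01] F [-0.8  3.5  4.5]
```

Floor contact at about 70 mm. Releasing and retreating.

```bash
python3 -m crank '[[0.38,0,0,0,0,0,0],[0.38,0,0,0,0,0,0],[0.38,0,0,0,0,0,0],[0.38,0,0,0,0,0,0]]' |grep -E 'width|force'
python3 -m crank '[[0.38,0.007,-0.03,0.03,0,0,0],[0.38,0.02,-0.08,0.08,0,0,0],[0.38,0.04,-0.15,0.16,0,0,0],[0.38,0.06,-0.22,0.24,0,0,0],[0.38,0.08,-0.3,0.33,0,0,0]]' |grep -E 'pos|force'
python3 -m crank '[[0.38,0,0,0.1,0,0,0],[0.38,0,0,0.2,0,0,0],[0.38,0,0,0.3,0,0,0],[0.38,0,0,0.4,0,0,0],[0.38,0,0,0.4,0,0,0]]' |grep -E 'pos|force'
python3 - <<'E'
from h import *
a=ctrl.camera("scene");b=ctrl.camera("top");print(ctrl.read_state()["time_s"])
o=np.hstack([cv2.resize(a[110:270,150:310],(400,400)),cv2.resize(b[100:220,220:340],(400,400))])[:,:,::-1]
cv2.imwrite("pics/p7.png",cv2.convertScaleAbs(o,alpha=1.4))
E
```

```text
wrist_force: [0.0, -0.0, 0.0]
grip_width: 0.383
finger_force: 0.0
tool_pos: [0.6158, -0.1464, 0.1966]
wrist_force: [1.5, 0.1, 0.6]
finger_force: 0.0
tool_pos: [0.6175, -0.1472, 0.3227]
wrist_force: [-0.2, -0.6, 0.8]
finger_force: 0.0
17.9167
```

View pics/p7.png

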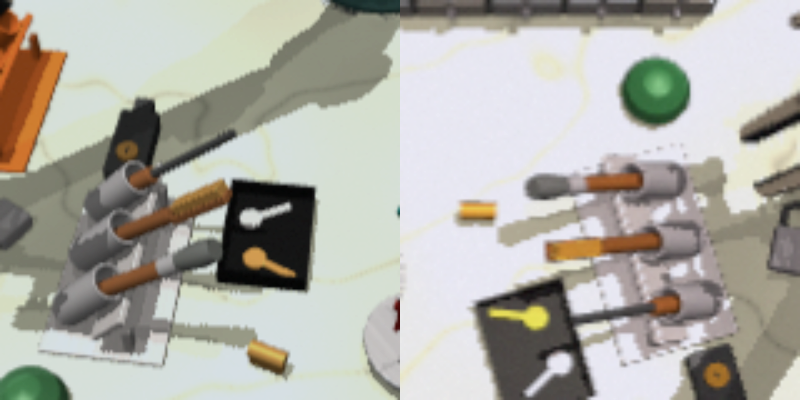

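Both brushes now stand handle-down with their bristles out: the wire head is at scene crop (200,203) and the tuft at (205,250). The file and the bystanders look unmoved, and the gripper is clear.

```bash
python3 -c "
from cell import ctrl
print(ctrl.hand_in())"
```

```text
the job is handed in; nothing more can be done
None
```

Both brushes were turned and put back handle-down to the bottom of their own cups (round brush in the far cup, wire brush in the middle), the file and the other things look unmoved in the last picture, and the job was handed in at about 18 s, though the hand-in returned no verdict.

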